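# Load the sample tray past the probe station's gate

### The job

Slide the blue sample tray along the loading track into the bay beside the probe station's chuck, fully home against the bay's end stop: with one fingertip press down the red bar beside the track to hold the orange gate fully open before the tray reaches it, and push the tray in by the yellow plate at its tail with another fingertip, keeping the gate held open until the tray is home. Then back off so that the gate closes by itself behind the rack. Only press and push: do not pinch or lift anything, and leave everything else on the table where it is.

Things in the scene. Friction and masses are not known exactly. Their poses are not given: they have to be found in the camera images.
- station: Fixed probe station with microscope and a loading track. Origin: on the table in the gate's plane, under the middle of the track. Axes: y along the track, +y to the loading end (the tray is pushed to -y), +x across it to the press-bar side, z up. Platen 70 mm tall from y=-105 mm, microscope up to 420 mm tall from y=-175 mm.
- end_stop (a point): Middle of the face of the rubber end stop (20 mm tall), 79 mm toward -y from the station's origin, 20 mm up. The track runs from here to y=+275 mm, open above: floor 10 mm above the table, two steel guide rails 63 mm apart inside, 6 mm thick, tops 24 mm above the table. Gate rest post, 54 mm tall, at x=-43, y=0.
- gate_shaft (a point): Point on the axis of the gate's shaft in the gate's plane (station x=42, y=0, z=46 mm). The shaft, 7 mm thick, runs parallel to the track above its +x rail from y=-10 to +270 mm, so fingers that press the bar and push the plate straddle it. Bearing blocks at y=-13 and +268 mm, 56 mm tall, 16 mm wide.
- gate (a joint): Angle of the orange gate (rad): 0 closed across the track (leaf 4 mm thick, lowest point 11 mm above the table), 0.95 stop. Above 0.72 the rack passes under it with 3 mm to spare; 0.8 and up is fully open. It swings in its own plane: a tray cannot push it open. A spring shuts it (2 N at the bar when closed, 5 N open). Up, its tip is 106 mm above the table.
- press_bar (a point): Middle of the top of the red press bar: strip 250 mm long (station y=20 to 270), 24 mm wide, fixed to the gate's shaft. Gate shut: x=75, z=59 mm of the station, outer edge 9 mm higher than the middle; gate at 0.9: x=72, z=28 mm, nearly level. Pressed down anywhere along its length it lifts the gate alike; a fingertip can slide along it.
- tray: Loose sample tray, about 0.22 kg, standing in the track, axes as the station's. Origin: centre of the underside of its rack, which is blue, 60 wide (x), 70 long (y -35 to +35), 22 mm tall, with five green coupons. A tongue 24 wide, 6 mm tall runs from it to y=110 and fits under the closed gate. Home against the stop, the origin is at station y=-44, z=10 mm.
- push_plate (a point): Centre of the rear (+y) face of the tray's upright yellow push plate: 48 wide, 40 tall, 5 mm thick, its top 50 mm above the table, at the tail of the tongue. Push here towards -y. It lies 110 mm toward +y from the tray's origin and 25.5 mm above its underside; with the tray home it is at station y=+66 mm, outside the gate.
- vial: Bystander, leave alone: small amber glass vial with black cap, 26 mm across, 50 mm tall, standing on the table. Origin at its underside.
- tip_case: Bystander, leave alone: flat probe-tip case, red with a clear top, 60 x 85 x 25 mm. Origin at its underside.
- chip_box: Bystander, leave alone: square black chip box with a grey lid, 52 x 52 x 16 mm. Origin at its underside.
- driver: Bystander, leave alone: screwdriver with a green handle lying down, about 150 mm long. Origin at its underside (handle to its -x).
- wafer_box: Bystander, leave alone: round blue wafer box, 122 mm across, 34 mm tall. Origin at its underside.
- solvent: Bystander, leave alone: white solvent bottle with a red cap, 60 mm across, 150 mm tall. Origin at its underside.
- tweezers: Bystander, leave alone: steel tweezers lying down, 130 mm long. Origin at its underside.
Not all that is in view belongs to the job. There is more than one size of the tray; the one meant has the size given above.

How it is judged:
By the outcome, as a careful person would: the job done as asked, in the order asked, and still so for the second after the job is handed in, with the robot touching nothing.
It also fails if it takes over 45 s, if anything falls off the work surface, if the arm or the gripper's body presses on something with over 40 N, if the wrist force passes 120 N, or if a joint passes its speed limit or range.

### The arm

A 6-joint arm with a two-finger parallel gripper is mounted at the origin on the work surface. World frame = base frame: x ahead of the robot, y to its left, z up, the work surface at z = 0. Lengths are in m, angles in rad, forces in N, time in s.
With the tool pointing down it reaches from about 0.325 to 0.875 m from the base axis. Payload 4.4 kg.
Tool frame: the origin (TCP) lies at the very end of the fingers, on their centre line; the grasp point (between the pads) lies 19 mm behind it; z points along the fingers, y is the direction in which the jaws open and shut (so a half turn about z gives the same grasp; the last joint's range is limited). The gripper opens to 85 mm and grips with 20 to 120 N. Pads are 22 mm wide; open, the fingers measure 114 mm over their backs; the gripper's body (76 mm by 85 mm) begins 54 mm behind the grasp point. The pads swing forward as they close: fully open they stand 13 mm farther back than shut.
Start: joints at [-1.304, 0.207, 1.542, -0, 1.393, -0.15], TCP at [0.233, -0.526, 0.195] pointing down, gripper open.
Joint ranges: [-2.73, 2.73], [-0.86, 2.22], [0.23, 2.46], [-1.11, 4.25], [0.08, 2.63], [-2.82, 2.82]. Speed limits (rad/s): [2.79, 2.79, 3.14, 3.14, 3.14, 3.14].

### API

Orientations are given as [roll, pitch, yaw] about the fixed x, y, z axes, in that order (R = Rz(yaw) Ry(pitch) Rx(roll)).
In Python, from bench import robot gives the robot as it stands. The module is installed in compiled form; this text tells all that it offers.
- The arm moves only by the shell command python3 -m handwheel 'ROWS' [FORCE]. ROWS is JSON, a list of rows, each a list of 3 entries, a list of its own where there are three numbers: the shift along the tool's x, y, z in mm, then the turn, a rotation vector about the tool's x, y, z in degrees, then the opening, from 0 (shut) to 1 (fully open). In form: [[[x, y, z], [rx, ry, rz], fingers], ...]. A call has 1 to 5 rows; each row is the pose to reach, as a shift and turn from the pose commanded when the call began, along the tool's axes at that moment; what a row does not reach only later rows make up. A row lasts 1/8 s, in which the tool goes at most 62.5 mm and 10.7 degrees, less where a joint would pass 70% of its speed; a pose out of reach is approached as far as the arm can. A call with a gripper value outside its range is refused whole. The fingers move at their own pace and stop on an object; FORCE is the grip in N (left out, the last holds). Time passes only in rows, so rows that repeat a pose let the fingers close. It gives the time, the measured TCP pose, the force and the opening at its end, in the units of the state.
- robot.get_obs(): the state, without advancing time (a new reading comes with each control period).
- robot.snapshot(name): name is "scene" or "top" or "wrist"; returns a dict with "img" (400x640x3 uint8, red, green, blue), "camera_matrix" (3x3 intrinsics, pixels), "extrinsics" (4x4, takes a point from world to camera coordinates). Camera axes: x right, y down, z forward; pixel columns grow to the right and rows downward; lengths in m; the calibration is good to about 2 mm. A picture is of the moment at which its call begins. There is no depth.
- robot.hand_in(): hands the job in, once; it reports no verdict.
The state is a dict: "clock": time; "joints": joint angles; "joint_vel": joint speeds; "joint_efforts": joint torques, N m; "ee_pos": TCP position; "eef_rot": TCP orientation; "ft_force": force on the tool from outside, world axes, zero at the start; "wrist_torque": the same for the moment, N m; "gripper_width": finger opening in m.
Only numpy, scipy, OpenCV 4.12 (cv2) and the standard library are available. Lean on these libraries where they do the work, as an engineer would, in place of code of your own. Each camera call takes 0.05 s, during which the arm holds its last target.

## Working session

There is one attempt and no reset: what is moved stays moved. The work goes in short steps, Python scripts to look and compute and a shell command to move; the robot and the scene stay as the last step left them, time stands still between calls to the robot, and variables do not carry over. Pictures are saved under pics/ and viewed, and the job is handed in when it is done.

```bash
mkdir -p pics; cat > h.py <<'E'
import numpy as np, cv2
from bench import robot
def snap(n,f):
    s=robot.snapshot(n); cv2.imwrite(f'pics/{f}.png',s['img'][:,:,::-1]); np.savez(f'{f}.npz',**s); return s
def load(f): return dict(np.load(f'{f}.npz'))
def ray(s,u,v):
    K=s['camera_matrix'];T=s['extrinsics'];R=T[:3,:3];c=-R.T@T[:3,3]
    d=R.T@np.linalg.inv(K)@np.array([u,v,1.]);return c,d
def onz(s,u,v,z):
    c,d=ray(s,u,v);return c+d*(z-c[2])/d[2]
def proj(s,p):
    T=s['extrinsics'];q=s['camera_matrix']@(T[:3,:3]@np.array(p)+T[:3,3]);return q[:2]/q[2]
E
python3 - <<'E'
from h import *
for n in ['scene','top','wrist']: snap(n,n+'0')
o=robot.get_obs();print(o)
E
```

```text
{'clock': 0.15, 'joints': array([-1.30350455e+00,  2.07261509e-01,  1.54264850e+00, -2.99332926e-05,
        1.39350199e+00, -1.50504645e-01]), 'joint_vel': array([-0.00106979, -0.00102696, -0.0047037 ,  0.00016929, -0.00172895,
        0.00082341]), 'joint_efforts': array([ 9.32186267e-04, -3.83508861e+01, -2.92037451e+01, -2.14934262e-04,
        6.57765268e-03, -2.35571741e-05]), 'ee_pos': array([ 0.23310506, -0.52490395,  0.19416065]), 'eef_rot': array([-3.13978946e+00, -2.43665549e-04,  4.17801510e-01]), 'ft_force': array([-1.22761456,  0.17301853,  0.86049245]), 'wrist_torque': array([-0.04684808, -0.01251876, -0.00120733]), 'gripper_width': 0.08517389665038462}
```

View pics/scene0.png

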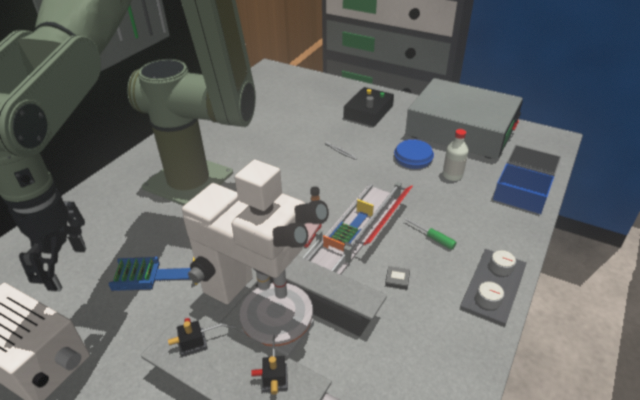

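View pics/top0.png

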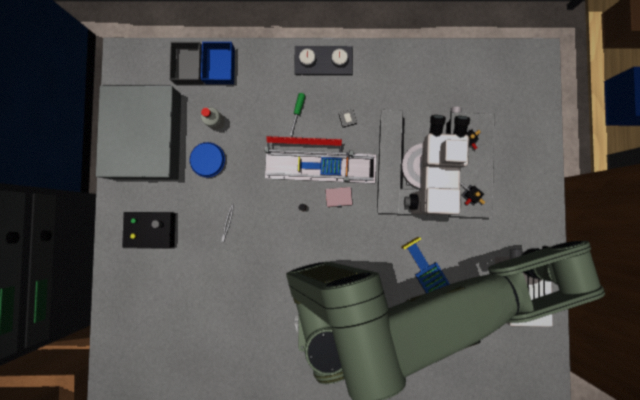

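View pics/wrist0.png

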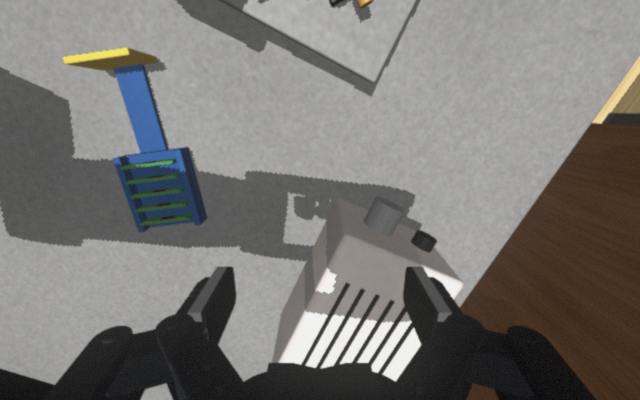

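```bash
python3 - <<'E'
from h import *
s=load('top0');im=s['img'][:,:,::-1]
cv2.imwrite('pics/topc.png',cv2.resize(im[125:215,255:405],None,fx=5.3,fy=5.3,interpolation=cv2.INTER_CUBIC))
s=load('scene0');im=s['img'][:,:,::-1]
cv2.imwrite('pics/scenec.png',cv2.resize(im[170:300,290:440],None,fx=4.5,fy=4.5,interpolation=cv2.INTER_CUBIC))
for n in ['scene0','top0','wrist0']:
    s=load(n);c,d=ray(s,320,200);print(n,c,d,s['camera_matrix'][0,0])
E
```

```text
scene0 [ 0.92995656 -0.83439506  0.90707955] [-0.38479992  0.66249993 -0.64276168] 507.8386676501731
top0 [0.33957789 0.00882623 1.52430848] [ 0.04279138  0.01327418 -0.99941462] 447.948198287228
wrist0 [ 0.30781547 -0.49093672  0.3731143 ] [-0.27202997 -0.12149445 -0.95498442] 296.59032999246097
```

View pics/topc.png

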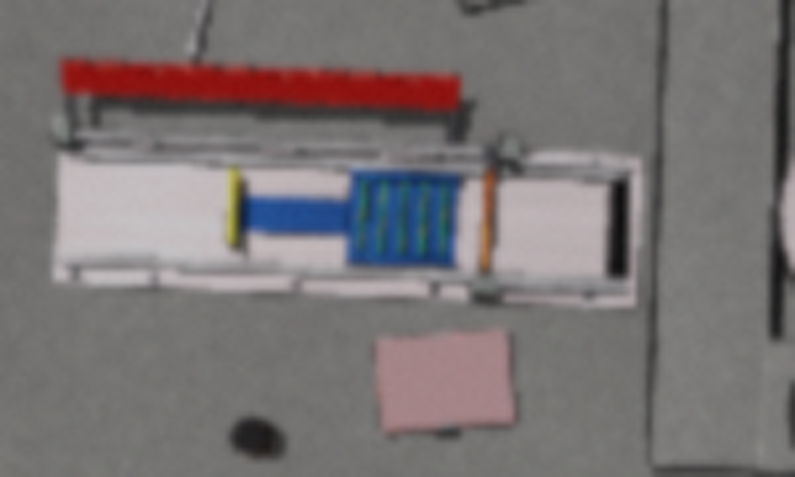

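View pics/scenec.png

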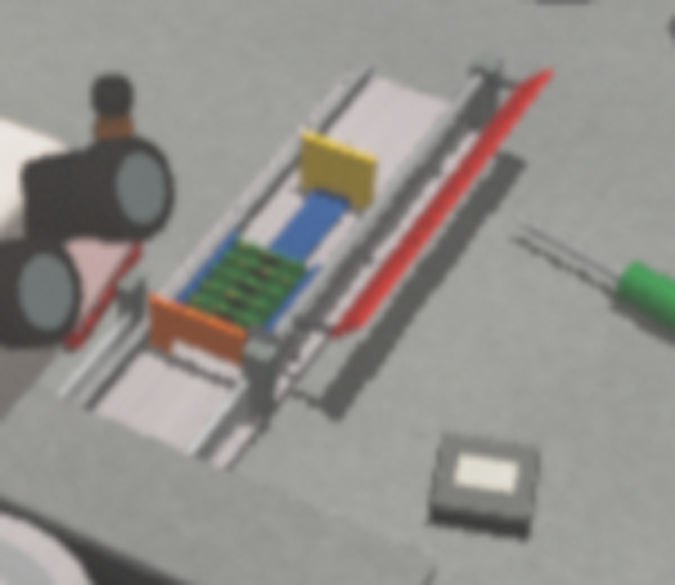

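```bash
python3 - <<'E'
from h import *
s=load('top0')
def f(x,y,z): 
    p=onz(s,255+x/5.3-.4,125+y/5.3-.4,z); return p[:2]*1000
for n,x,y,z in [('bar L top',61,75,.059),('bar L bot',66,92,.055),('bar R top',459,80,.065),('bar R bot',457,108,.055),
 ('plate top',236,170,.05),('plate bot',232,247,.05),('gate top',489,170,.05),('gate bot',485,270,.05),('stop top',614,180,.03),('stop bot',612,275,.03),
 ('rackFL',350,172,.032),('rackBL',348,264,.032),('rackFR',460,174,.032),('rackBR',456,268,.032),
 ('railtop L',75,155,.024),('railbot L',70,275,.024),('railtop R',625,175,.024),('railbot R',625,292,.024),('postbot',485,290,.054),('bearingR',510,152,.056),('bearL',66,130,.056)]:
    print(n,f(x,y,z).round(1))
im=s['img'][:,:,::-1];hsv=cv2.cvtColor(np.ascontiguousarray(im),cv2.COLOR_BGR2HSV)
def m(lo,hi,z,box):
    k=cv2.inRange(hsv,lo,hi);q=np.zeros_like(k);x0,y0,x1,y1=box;q[y0:y1,x0:x1]=k[y0:y1,x0:x1]
    ys,xs=np.nonzero(q);
    r=cv2.minAreaRect(np.c_[xs,ys].astype(np.float32));print(len(xs),xs.mean(),ys.mean(),r)
    print([ (onz(s,*c,z)[:2]*1000).round(1) for c in cv2.boxPoints(r)], (onz(s,xs.mean(),ys.mean(),z)*1000).round(1))
print('red');m((0,150,80),(8,255,255),.059,(255,125,360,160))
m((172,150,80),(180,255,255),.059,(255,125,360,160))
print('blue in');m((100,120,50),(125,255,255),.032,(315,140,360,200))
print('yellow');m((20,150,80),(35,255,255),.05,(280,140,340,200))
print('orange');m((5,150,80),(18,255,255),.05,(330,140,360,200))
print('loose yellow');m((20,150,80),(35,255,255),.04,(390,220,440,260))
print('loose blue');m((100,120,50),(125,255,255),.03,(390,220,470,300))
E
```

```text
bar L top [603.9 208.5]
bar L bot [593.9 205.7]
bar R top [601.  -39.9]
bar R bot [585.1 -39. ]
plate top [546.   98.9]
plate bot [497.5 100.8]
gate top [547.  -59.4]
gate bot [484.2 -57.1]
stop top [ 543.9 -139.3]
stop bot [ 483.5 -138.1]
rackFL [547.7  27.7]
rackBL [489.2  28.5]
rackFR [546.9 -41.9]
rackBR [487.1 -39.7]
railtop L [558.7 203.4]
railbot L [481.7 205.4]
railtop R [ 548.  -146.9]
railbot R [ 473.4 -146.9]
postbot [471.3 -57. ]
bearingR [557.5 -72.1]
bearL [569.7 205.2]
red
457 304.36761487964986 140.73741794310723 ((303.992431640625, 140.673583984375), (74.23421478271484, 6.298397541046143), 2.489553213119507)
[array([592.3, 206.1]), array([613.4, 205.6]), array([603.9, -40.1]), array([583. , -39.3])] [597.9  81.6  59. ]
0 nan nan ((0.0, 0.0), (0.0, 0.0), 0.0)
[array([1079.3, 1130.7]), array([1079.3, 1130.7]), array([1079.3, 1130.7]), array([1079.3, 1130.7])] [nan nan nan]
blue in
291 328.45360824742266 165.97594501718214 ((327.5, 166.0), (16.0, 25.0), 90.0)
[array([544.4,  46.6]), array([544.9, -37.2]), array([491. , -37.5]), array([490.4,  46.1])] [517.7   1.3  32. ]
[... 318 characters left out ...]
)] [540.9 -59.9  50. ]
loose yellow
55 410.8909090909091 242.52727272727273 ((410.9637756347656, 242.43780517578125), (2.8792622089385986, 18.35529899597168), 59.74356460571289)
[array([ 254.9, -242.7]), array([ 285.6, -294.8]), array([ 277.5, -299.5]), array([ 246.8, -247.5])] [ 265.9 -270.9   40. ]
loose blue
512 424.396484375 266.69140625 ((424.85955810546875, 267.2752990722656), (51.197898864746094, 24.27395248413086), 57.9946174621582)
[array([ 234., -240.]), array([ 276.9, -308. ]), array([ 136.2, -395.5]), array([  93.9, -327.9])] [ 186.8 -316.5   30. ]<stdin>:14: RuntimeWarning: Mean of empty slice.
  ret = ret.dtype.type(ret / rcount)
<stdin>:15: RuntimeWarning: Mean of empty slice.
```

In the top view there are two blue trays. One is at about (322,167) in the track, and its rack measures 59×70 mm with a 48 mm plate. The other lies loose at about (424,267); it is larger, with a plate of about 60 mm and a total length of about 165 mm. The tray in the track matches the given size, and the enlarged crops confirm it: rack behind the orange gate, yellow plate at its tail. I'll swing the arm round on the base side of the microscope.

```bash
python3 -m handwheel '[[[36,-48,-12],[0,0,-10],0.7],[[72,-96,-24],[0,0,-20],0.7],[[108,-144,-36],[0,0,-30],0.7],[[143,-192,-48],[0,0,-40],0.7],[[179,-241,-56],[0,0,-50],0.7]]'
```

```text
clock: 0.78
ee_pos: [0.2993, -0.2309, 0.2515]
eef_rot: [3.141, 0.0, 1.295]
ft_force: [2.1, -0.3, 0.7]
gripper_width: 0.0596
```

```bash
python3 -m handwheel '[[[52,-3,0],[0,0,-4],0.7],[[104,-6,0],[0,0,-8],0.7],[[156,-9,0],[0,0,-12],0.7],[[208,-12,0],[0,0,-14],0.7],[[208,-12,0],[0,0,-14],0.7]]'
python3 - <<'E'
from h import *
snap('scene','scene1');snap('top','top1');snap('wrist','wrist1')
print(robot.get_obs()['ee_pos'],robot.get_obs()['eef_rot'])
E
```

```text
clock: 1.4
ee_pos: [0.345, -0.0262, 0.2509]
eef_rot: [-3.142, -0.001, 1.543]
ft_force: [-1.0, -0.6, -0.4]
gripper_width: 0.0596
[ 0.34492267 -0.02996286  0.25089816] [-3.14112049e+00  5.34359034e-04  1.53447323e+00]
```

View pics/wrist1.png

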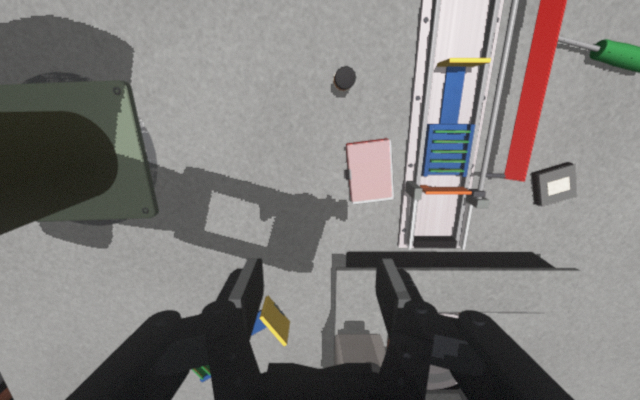

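View pics/scene1.png

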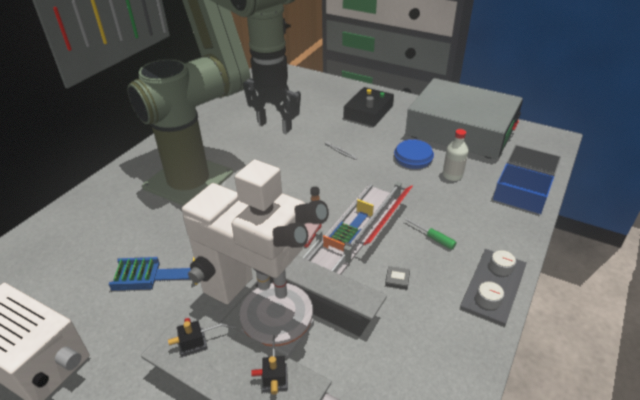

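```bash
python3 - <<'E'
from h import *
s=load('wrist1');im=s['img'][:,:,::-1]
cv2.imwrite('pics/w1c.png',cv2.resize(im[0:260,380:640],None,fx=2.3,fy=2.3,interpolation=cv2.INTER_CUBIC))
hsv=cv2.cvtColor(np.ascontiguousarray(im),cv2.COLOR_BGR2HSV)
def m(n,lo,hi,z,box):
    k=cv2.inRange(hsv,lo,hi);q=np.zeros_like(k);x0,y0,x1,y1=box;q[y0:y1,x0:x1]=k[y0:y1,x0:x1]
    ys,xs=np.nonzero(q)
    r=cv2.minAreaRect(np.c_[xs,ys].astype(np.float32))
    print(n,len(xs),[ (onz(s,*c,z)[:2]*1000).round(1) for c in cv2.boxPoints(r)], cv2.boxPoints(r).round(1).tolist())
m('rack',(100,120,40),(125,255,255),.032,(410,122,490,200))
m('plate',(20,120,80),(35,255,255),.05,(420,40,500,80))
m('gate',(3,150,80),(18,255,255),.05,(410,180,500,205))
m('bar',(0,150,60),(3,255,255),.059,(500,0,580,190))
print('driver tip',onz(s,558,40,.008)*1000)
E
```

```text
rack 1439 [array([484.5, -38.4]), array([487.1,  34.8]), array([545.2,  26.4]), array([546.2, -47.8])] [[423.0, 174.89999389648438], [429.5, 118.9000015258789], [474.1000061035156, 124.0999984741211], [467.5, 180.10000610351562]]
plate 307 [array([484.6, 102.9]), array([543.4, 101. ]), array([544.5,  93.6]), array([485.3,  95.6])] [[438.0, 58.0], [489.0, 58.0], [489.0, 65.0], [438.0, 65.0]]
gate 204 [array([477.1, -58.2]), array([476.9, -48.8]), array([543.6, -54.7]), array([544.3, -64.2])] [[420.6000061035156, 192.60000610351562], [421.0, 185.8000030517578], [471.20001220703125, 188.5], [470.8999938964844, 195.3000030517578]]
bar 4163 [array([575. , -37.5]), array([585.2, 158.7]), array([612.1, 152.9]), array([607.2, -45.6])] [[501.20001220703125, 176.5], [541.5999755859375, -5.199999809265137], [565.7999877929688, 0.20000000298023224], [525.5, 181.89999389648438]]
driver tip [648.82668522 123.69297746   8.        ]
```

View pics/w1c.png

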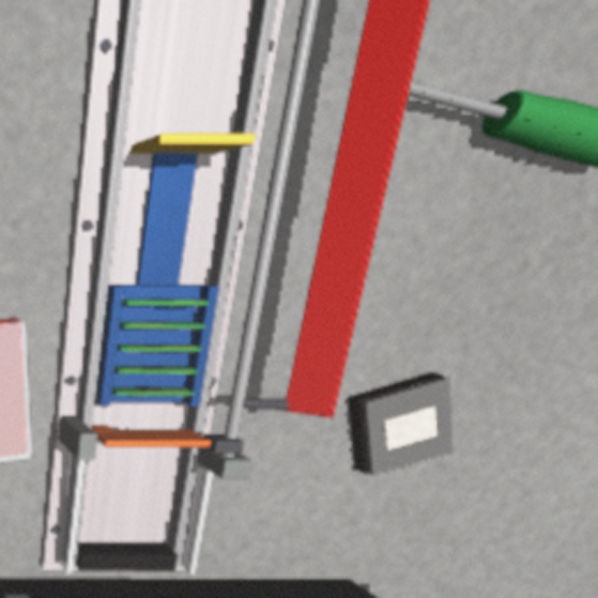

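```bash
python3 - <<'E'
from h import *
s=load('wrist1')
def f(x,y,z): return (onz(s,380+x/2.3-.3,y/2.3-.3,z)[:2]*1000).round(1)
for n,x,y,z in [('plate rear L',164,133,.05),('plate rear R',255,134,.05),('rackRL',112,286,.032),('rackRR',217,287,.032),('shaft N',232,430,.046),('shaft F',313,10,.046),
 ('stopL',80,545,.02),('stopR',178,545,.02),('barRin',286,405,.05),('barRout',333,415,.068),('gate L',105,441,.05),('gate R',210,441,.05),('LrailN inner',72,560,.024),('Rrail',195,560,.024)]: print(n,f(x,y,z))
E
```

```text
plate rear L [499.5 102.9]
plate rear R [545.2 100.9]
rackRL [486.2  28.5]
rackRR [545.2  25.9]
shaft N [557.8 -53.7]
shaft F [566.9 154.5]
stopL [ 483.5 -136.1]
stopR [ 547.8 -138.2]
barRin [584.1 -38.9]
barRout [599.2 -40.9]
gate L [483.2 -56.8]
gate R [543.8 -58.8]
LrailN inner [ 477.7 -144.8]
Rrail [ 558.2 -147.5]
```

```bash
python3 -m handwheel '[[[35,45,10],[0,0,0],0.7],[[70,90,30],[0,0,0],0.7],[[105,135,55],[0,0,0],0.7],[[135,180,85],[0,0,0],0.7],[[158,208,115],[0,0,0],0.7]]'
python3 -m handwheel '[[[0,0,0],[0,0,0],0.7],[[0,0,0],[0,0,0],0.7]]'
python3 - <<'E'
from h import *
snap('scene','scene2');snap('wrist','wrist2');s=snap('top','top2')
o=robot.get_obs();print(o['ee_pos'],o['eef_rot'],o['ft_force'])
im=load('scene2')['img'][:,:,::-1]
cv2.imwrite('pics/s2c.png',cv2.resize(im[90:290,290:490],None,fx=3,fy=3,interpolation=cv2.INTER_CUBIC))
E
```

```text
clock: 2.17
ee_pos: [0.5613, 0.1193, 0.1347]
eef_rot: [3.141, 0.0, 1.531]
ft_force: [-0.2, -0.5, 0.4]
gripper_width: 0.0598
clock: 2.42
ee_pos: [0.5588, 0.1188, 0.136]
eef_rot: [-3.141, 0.001, 1.532]
ft_force: [-0.2, -0.1, 1.2]
gripper_width: 0.0591
[0.55930438 0.11959613 0.13787552] [ 3.13874275e+00 -1.00684736e-04  1.53275125e+00] [-0.39648349  0.95707843  0.66789871]
```

View pics/wrist2.png

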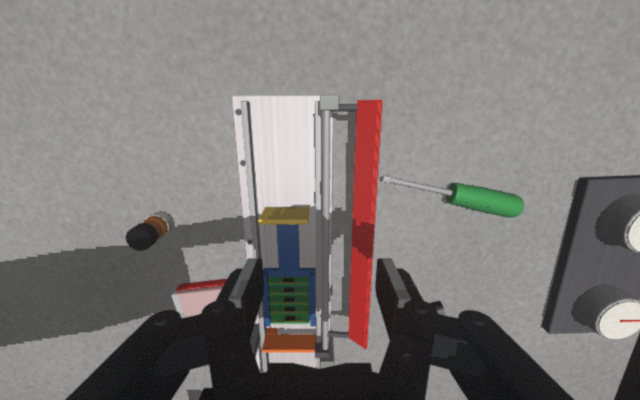

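View pics/s2c.png

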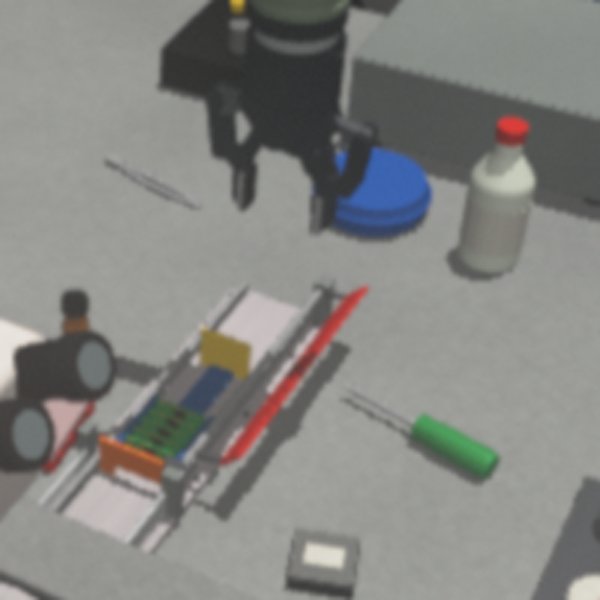

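```bash
python3 - <<'E'
from h import *
t=np.array([.559,.1196,.1365]);ty=np.array([.9993,-.037,0]);tx=np.array([.037,.9993,0])
for z in (.1365,.1425,.149):
  for sg in (-1,1):
    for a in (-11,11):
      p=t+ty*.037*sg+tx*a/1000;p[2]=z
      print(z,sg,a,[proj(load(n),p).round(1) for n in('scene2','wrist2','top2')])
im=load('scene2')['img'][:,:,::-1];cv2.imwrite('pics/s2d.png',cv2.resize(im[120:180,350:420],None,fx=8,fy=8,interpolation=cv2.INTER_CUBIC))
im=load('wrist2')['img'][:,:,::-1];im=cv2.convertScaleAbs(np.ascontiguousarray(im),alpha=2,beta=20);cv2.imwrite('pics/w2d.png',cv2.resize(im[230:350,200:440],None,fx=3.3,fy=3.3,interpolation=cv2.INTER_CUBIC))
E
```

```text
0.1365 -1 -11 [array([367.6, 172.6]), array([266.8, 254.1]), array([293.8, 160.5])]
0.1365 -1 11 [array([371.5, 168.1]), array([264.8, 223.8]), array([286.8, 160.2])]
0.1365 1 -11 [array([394.4, 181.7]), array([376.3, 254. ]), array([295. , 137.1])]
0.1365 1 11 [array([398.1, 177. ]), array([378.4, 223.7]), array([288. , 136.8])]
0.1425 -1 -11 [array([367.7, 170.7]), array([265.3, 258.4]), array([293.7, 160.3])]
0.1425 -1 11 [array([371.7, 166.2]), array([263.2, 227.4]), array([286.6, 160. ])]
0.1425 1 -11 [array([394.6, 179.8]), array([378. , 258.3]), array([294.9, 136.8])]
0.1425 1 11 [array([398.3, 175.1]), array([380.2, 227.3]), array([287.8, 136.5])]
0.149 -1 -11 [array([367.8, 168.6]), array([263.5, 263.3]), array([293.6, 160. ])]
0.149 -1 11 [array([371.8, 164.1]), array([261.3, 231.5]), array([286.5, 159.7])]
0.149 1 -11 [array([394.8, 177.7]), array([379.9, 263.2]), array([294.7, 136.4])]
0.149 1 11 [array([398.6, 173. ]), array([382.3, 231.3]), array([287.7, 136.1])]
```

View pics/s2d.png

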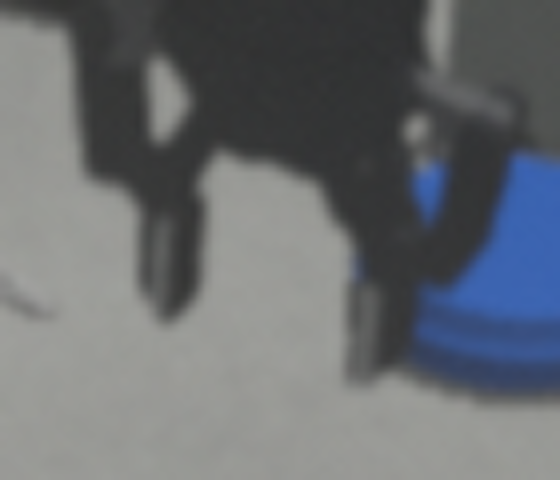

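View pics/w2d.png

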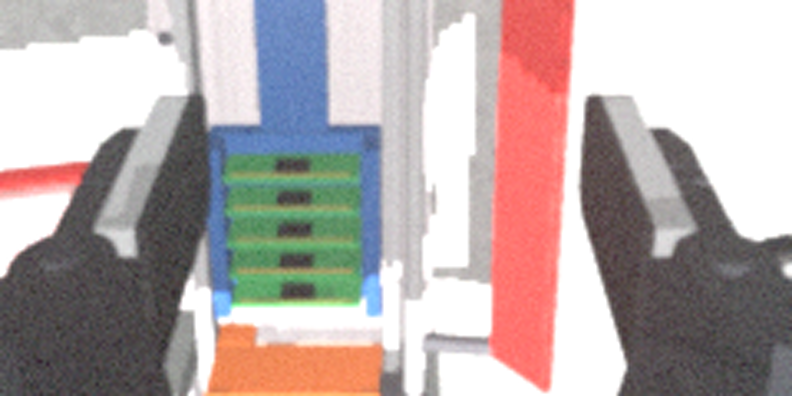

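```bash
python3 - <<'E'
from h import *
a=load('scene2');b=load('wrist2')
def tri(p,q):
    c,d=ray(a,*p);e,f=ray(b,*q);d/=np.linalg.norm(d);f/=np.linalg.norm(f)
    A=np.c_[d,-f];t=np.linalg.lstsq(A,e-c,rcond=None)[0];P=c+d*t[0];Q=e+f*t[1];return ((P+Q)/2*1000).round(1),(np.linalg.norm(P-Q)*1000).round(1)
print(tri((370.6,159.5),(255,259.4)),tri((370.6,159.5),(262,259.4)));print(tri((394.7,167.7),(387,259.4)),tri((394.7,167.7),(377,259.4)))
# check top1/scene calib: plate rear top corners in wrist2
for n in('wrist2','scene2'): print(n,[proj(load(n),p).round(1) for p in ([.4995,.1029,.05],[.5452,.1009,.05],[.558,-.0537,.046])])
c,d=ray(b,320,200);print(c,d)
E
```

```text
(array([521.8, 123.5, 168.4]), np.float64(0.4)) (array([523.9, 122.9, 168.6]), np.float64(3.2))
(array([592. , 120. , 169.4]), np.float64(6.8)) (array([589.1, 120.4, 168.2]), np.float64(1.6))
wrist2 [array([259.5, 219.1]), array([307.2, 219.3]), array([325.4, 344. ])]
scene2 [array([357.4, 197.9]), array([372.8, 203.7]), array([350.4, 243.5])]
[0.56044726 0.2028629  0.31603607] [-0.00790027 -0.29796661 -0.95493975]
```

The fingertips triangulate at z≈0.168, about 31 mm above the reported TCP. I'll lower in stages and rely on the pictures and force readings, shifting 4 mm toward the bar's middle.

```bash
python3 -m handwheel '[[[0,4,30],[0,0,0],0.7],[[0,4,60],[0,0,0],0.7],[[0,4,85],[0,0,0],0.7],[[0,4,85],[0,0,0],0.7]]'
python3 - <<'E'
from h import *
s=snap('scene','scene3');w=snap('wrist','wrist3')
o=robot.get_obs();print(o['ee_pos'],o['ft_force'])
im=s['img'][:,:,::-1]
cv2.imwrite('pics/s3c.png',cv2.resize(im[150:270,310:440],None,fx=5,fy=5,interpolation=cv2.INTER_CUBIC))
cv2.imwrite('pics/w3c.png',cv2.convertScaleAbs(np.ascontiguousarray(w['img'][:,:,::-1]),alpha=1.6,beta=20))
E
```

```text
clock: 3.08
ee_pos: [0.5608, 0.1201, 0.0503]
eef_rot: [-3.138, 0.0, 1.534]
ft_force: [0.1, -0.9, 0.5]
gripper_width: 0.0597
[0.56355941 0.12049931 0.0528058 ] [ 0.96064171 -0.06146452  0.19403871]
```

View pics/s3c.png

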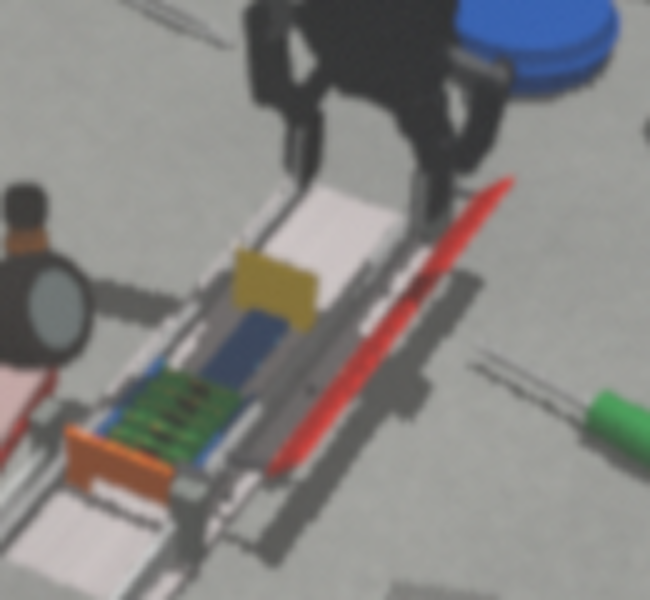

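View pics/w3c.png

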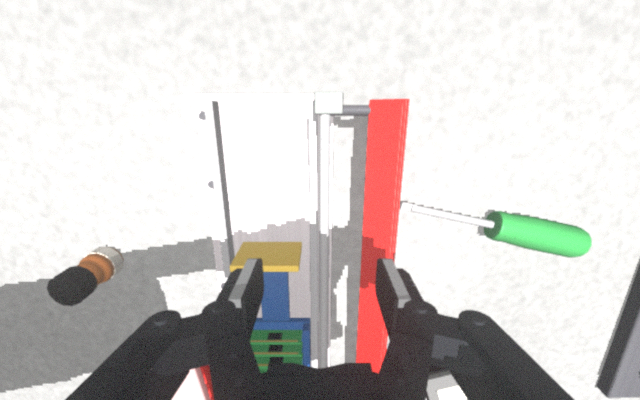

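```bash
python3 - <<'E'
from h import *
a=load('scene3');b=load('wrist3')
def tri(p,q):
    c,d=ray(a,*p);e,f=ray(b,*q);d/=np.linalg.norm(d);f/=np.linalg.norm(f)
    A=np.c_[d,-f];t=np.linalg.lstsq(A,e-c,rcond=None)[0];P=c+d*t[0];Q=e+f*t[1];return ((P+Q)/2*1000).round(1),(np.linalg.norm(P-Q)*1000).round(1)
print(tri((370.2,186.6),(258,261)));print(tri((396,194.6),(383,261)))
for x,y in((.526,.12),(.593,.118)):
  for z in (.07,.08,.09):
    for dy in (-.011,.011): print(x,z,dy,proj(a,[x,y+dy,z]).round(1),proj(b,[x,y+dy,z]).round(1))
E
```

```text
(array([526. , 123.4,  83.3]), np.float64(1.1))
(array([597. , 122.4,  85.1]), np.float64(1.8))
0.526 0.07 -0.011 [367.8 193.8] [263.7 271.4]
0.526 0.07 0.011 [371.4 189.1] [260.2 238.9]
0.526 0.08 -0.011 [368.  190.8] [260.7 280.3]
0.526 0.08 0.011 [371.6 186.1] [256.8 246.4]
0.526 0.09 -0.011 [368.2 187.7] [257.4 290.3]
0.526 0.09 0.011 [371.8 183.1] [253.1 254.8]
0.593 0.07 -0.011 [391.4 202.1] [372.2 270.8]
0.593 0.07 0.011 [394.7 197.2] [373.  238.3]
0.593 0.08 -0.011 [391.6 199.1] [375.  279.7]
0.593 0.08 0.011 [395.1 194.2] [376.  245.8]
0.593 0.09 -0.011 [391.9 196. ] [378.3 289.7]
0.593 0.09 0.011 [395.4 191.2] [379.4 254.1]
```

```bash
python3 -m handwheel '[[[4,0,8],[0,0,0],0.7],[[4,0,16],[0,0,0],0.7],[[4,0,24],[0,0,0],0.7],[[4,0,32],[0,0,0],0.7],[[4,0,40],[0,0,0],0.7]]'
python3 - <<'E'
from h import *
s=snap('scene','scene4');w=snap('wrist','wrist4')
o=robot.get_obs();print(o['ee_pos'],o['ft_force'])
im=s['img'][:,:,::-1]
cv2.imwrite('pics/s4c.png',cv2.resize(im[150:270,310:440],None,fx=5,fy=5,interpolation=cv2.INTER_CUBIC))
cv2.imwrite('pics/w4c.png',cv2.convertScaleAbs(np.ascontiguousarray(w['img'][:,:,::-1]),alpha=1.6,beta=20))
E
```

```text
clock: 3.8
ee_pos: [0.5631, 0.1248, 0.0107]
eef_rot: [3.141, -0.0, 1.535]
ft_force: [0.8, -0.7, 1.5]
gripper_width: 0.0595
[0.56219838 0.1247279  0.01006607] [-0.1712965   0.89642283  2.06862873]
```

View pics/s4c.png

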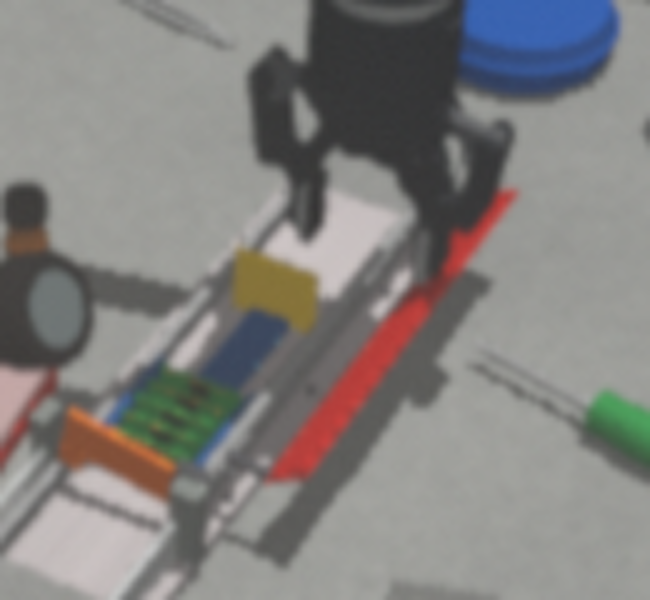

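View pics/w4c.png

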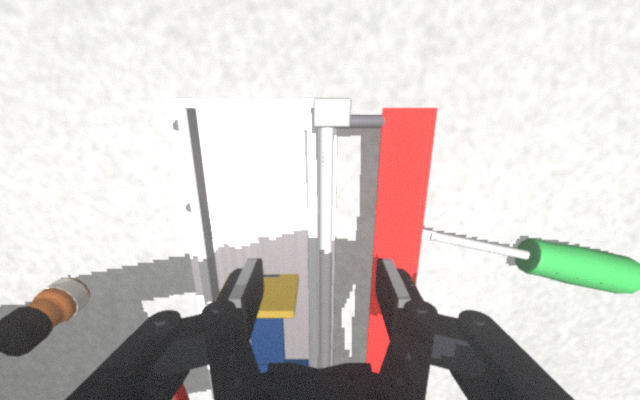

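```bash
python3 -m handwheel '[[[0,3,4],[0,0,0],0.7],[[0,3,8],[0,0,0],0.7],[[0,3,11],[0,0,0],0.7],[[0,3,11],[0,0,0],0.7]]'
python3 - <<'E'
from h import *
s=snap('scene','scene5');w=snap('wrist','wrist5')
o=robot.get_obs();print(o['ee_pos'],o['ft_force'])
im=s['img'][:,:,::-1]
cv2.imwrite('pics/s5c.png',cv2.resize(im[150:270,310:440],None,fx=5,fy=5,interpolation=cv2.INTER_CUBIC))
cv2.imwrite('pics/w5c.png',cv2.convertScaleAbs(np.ascontiguousarray(w['img'][:,:,::-1]),alpha=1.6,beta=20))
E
```

```text
clock: 4.4
ee_pos: [0.5637, 0.1248, -0.0008]
eef_rot: [-3.137, 0.0, 1.535]
ft_force: [-4.7, 0.2, 2.6]
gripper_width: 0.0599
[ 5.64658807e-01  1.24762086e-01 -2.78242746e-04] [-4.65759538 -0.03339428  3.03268422]
```

View pics/s5c.png

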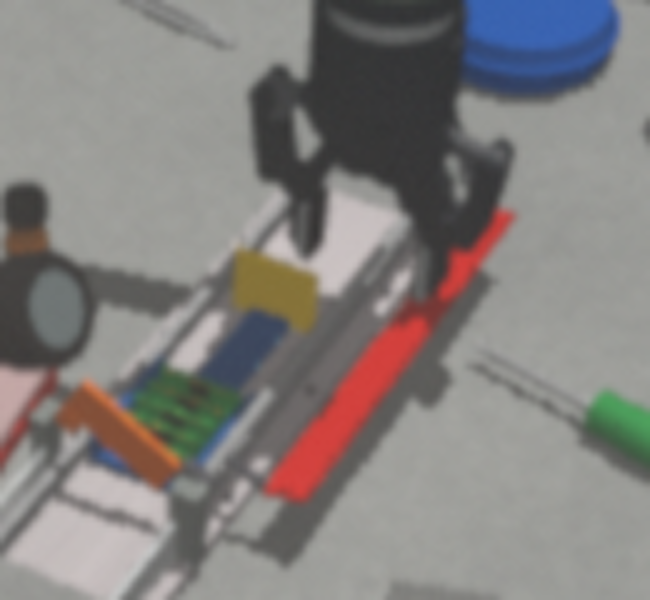

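View pics/w5c.png

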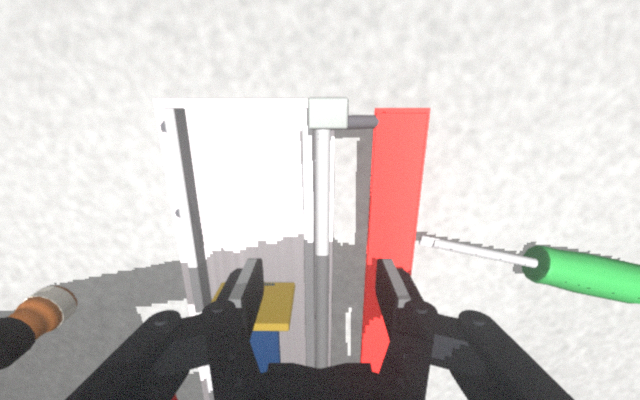

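```bash
python3 -m handwheel '[[[0,0,3],[0,0,0],0.7],[[0,0,6],[0,0,0],0.7],[[0,0,8],[0,0,0],0.7],[[0,0,8],[0,0,0],0.7]]'
cat > gate.py <<'E'
from h import *
# station frame
yaw=np.deg2rad(-2.1);X=np.array([np.cos(yaw),np.sin(yaw),0]);Y=np.array([-np.sin(yaw),np.cos(yaw),0]);O=np.array([.5158,-.0585,0])
def W(x,y,z): return O+X*x/1e3+Y*y/1e3+np.array([0,0,z/1e3])
def look(n,crop=True):
    s=snap('scene',n);im=np.ascontiguousarray(s['img'][:,:,::-1]);hsv=cv2.cvtColor(im,cv2.COLOR_BGR2HSV)
    k=cv2.inRange(hsv,(4,140,80),(16,255,255));q=np.zeros_like(k);q[215:262,312:356]=k[215:262,312:356]
    cs,_=cv2.findContours(q,cv2.RETR_EXTERNAL,cv2.CHAIN_APPROX_NONE);c=max(cs,key=cv2.contourArea)
    P=[]
    for u,v in c[:,0]:
        cc,d=ray(s,u,v);t=((O-cc)@Y)/(d@Y);p=cc+d*t-O;P.append((p@X*1e3,p[2]*1e3))
    P=np.array(P,np.float32);r=cv2.minAreaRect(P)
    vx,vy,x0,y0=cv2.fitLine(P,cv2.DIST_L2,0,.01,.01).ravel();print('gate',np.arctan2(abs(vy),abs(vx)),'sgn',vx*vy,r,'max z',P[:,1].max(),'minx',P[:,0].min())
    cv2.imwrite(f'pics/{n}c.png',cv2.resize(im[150:270,310:440],None,fx=5,fy=5,interpolation=cv2.INTER_CUBIC))
    o=robot.get_obs();print(o['clock'],o['ee_pos'],o['ft_force'])
E
python3 -c "
from gate import *
look('scene6')"
```

```text
clock: 5.0
ee_pos: [0.566, 0.1248, -0.0078]
eef_rot: [3.141, -0.0, 1.535]
ft_force: [-3.6, 0.1, 4.5]
gripper_width: 0.0598
gate 0.51016533 sgn -0.42614052 ((3.5375938415527344, 61.59999465942383), (29.646799087524414, 59.472225189208984), 54.67523956298828) max z 87.99138 minx -27.75295
5.05 [ 0.56617975  0.12476019 -0.0076547 ] [-4.010164   -0.09821999  5.01145161]
```

View pics/scene6c.png

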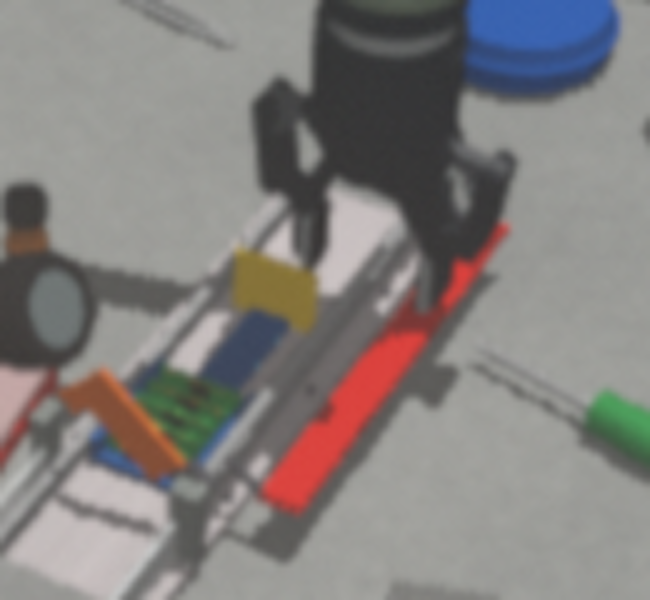

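```bash
python3 -m handwheel '[[[0,0,3],[0,0,0],0.7],[[0,0,6],[0,0,0],0.7],[[0,0,8],[0,0,0],0.7],[[0,0,8],[0,0,0],0.7]]'
python3 -c "
from gate import *
look('scene7')"
```

```text
clock: 5.55
ee_pos: [0.567, 0.1248, -0.015]
eef_rot: [3.139, -0.0, 1.535]
ft_force: [-3.6, -0.6, 6.3]
gripper_width: 0.0598
gate 0.75274146 sgn -0.49893388 ((8.522836685180664, 71.64788055419922), (31.342315673828125, 58.33161544799805), 47.719322204589844) max z 96.98079 minx -21.986652
5.6 [ 0.56706935  0.12477188 -0.01495714] [-4.88334418  0.73125052  7.15815693]
```

View pics/scene7c.png

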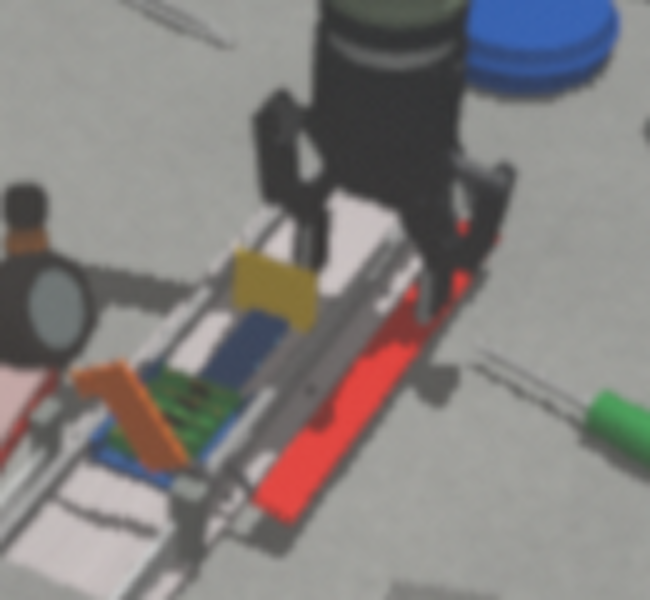

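```bash
python3 - <<'E'
from gate import *
a=load('scene7');o=robot.get_obs();t=o['ee_pos']
for y in (.118,.128,.138):
  for x,uv in((.534,(372.8,203.8)),(.602,(395.6,213.6))):
    # find z such that v matches on vertical line x,y
    zs=np.arange(0,80,.5);v=[proj(a,[x,y,z/1e3]) for z in zs];i=np.argmin([abs(q[1]-uv[1]) for q in v]);print(y,x,zs[i],v[i].round(1),uv)
w=snap('wrist','wrist7');cv2.imwrite('pics/w7c.png',cv2.convertScaleAbs(np.ascontiguousarray(w['img'][:,:,::-1]),alpha=1.6,beta=20))
for n,p in (('bar in .8',W(60,170,31)),('bar out',W(84,170,31)),('plate top rear L',W(-24,160.5,50)),('R',W(24,160.5,50))): print(n,proj(w,p).round(1),proj(a,p).round(1))
E
```

```text
0.118 0.534 32.0 [371.4 203.9] (372.8, 203.8)
0.118 0.602 26.0 [395.  213.6] (395.6, 213.6)
0.128 0.534 24.5 [372.8 203.9] (372.8, 203.8)
0.128 0.602 18.0 [396.2 213.7] (395.6, 213.6)
0.138 0.534 17.0 [374.2 203.9] (372.8, 203.8)
0.138 0.602 10.5 [397.5 213.6] (395.6, 213.6)
bar in .8 [351.6 302.7] [386.7 211.7]
bar out [396.6 302.7] [395.1 214.8]
plate top rear L [180.6 344.1] [356.7 197.7]
R [280.3 344. ] [373.  203.7]
```

View pics/w7c.png

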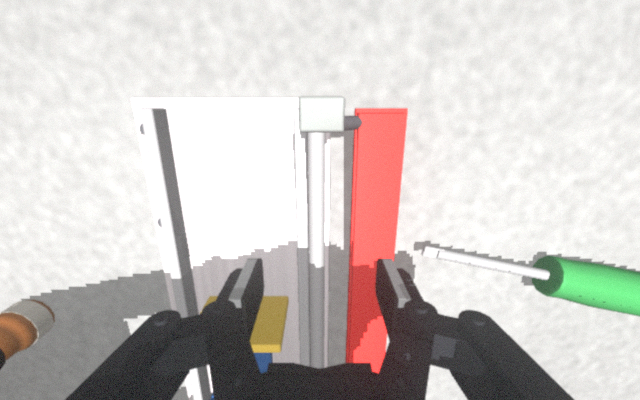

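The bar finger sits near the bar's outer edge (tip u≈377–393 in the wrist view, edge ≈393). I'll ease up, move 6 mm inward and press again.

```bash
python3 -m handwheel '[[[0,0,-14],[0,0,0],0.7],[[0,-6,-14],[0,0,0],0.7],[[0,-6,-6],[0,0,0],0.7],[[0,-6,2],[0,0,0],0.7],[[0,-6,6],[0,0,0],0.7]]'
python3 -m handwheel '[[[0,0,0],[0,0,0],0.7]]'
python3 -c "
from gate import *
look('scene8')
w=snap('wrist','wrist8');cv2.imwrite('pics/w8c.png',cv2.convertScaleAbs(np.ascontiguousarray(w['img'][:,:,::-1]),alpha=1.6,beta=20))"
```

```text
clock: 6.28
ee_pos: [0.5583, 0.125, -0.0157]
eef_rot: [-3.136, 0.001, 1.536]
ft_force: [-32.2, -2.8, 67.0]
gripper_width: 0.0598
clock: 6.4
ee_pos: [0.5582, 0.125, -0.0152]
eef_rot: [-3.137, 0.001, 1.536]
ft_force: [-26.3, -2.8, 52.5]
gripper_width: 0.0597
gate 0.7314721 sgn -0.49709478 ((8.324457168579102, 69.24125671386719), (31.279579162597656, 58.8880729675293), 42.3437614440918) max z 98.24609 minx -21.950798
6.45 [ 0.55824464  0.12502354 -0.01525884] [-26.23446897  -3.60030145  51.70925666]
```

View pics/scene8c.png

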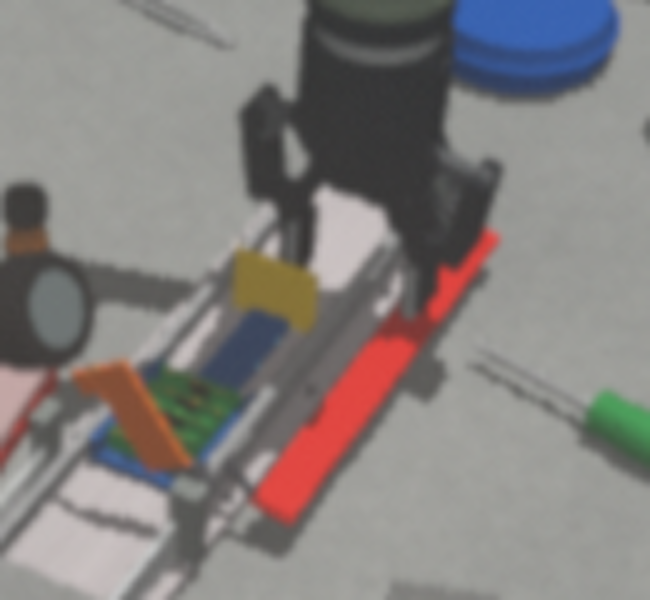

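View pics/w8c.png

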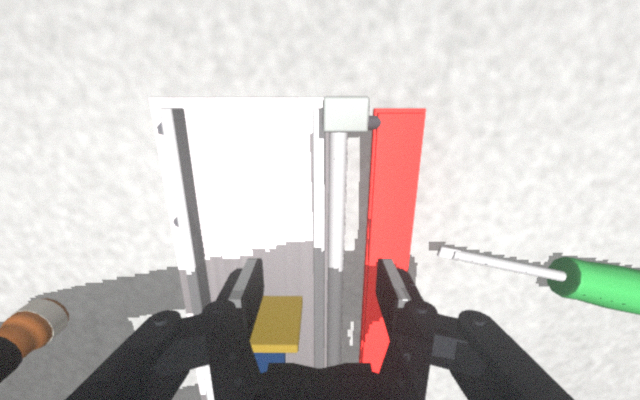

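```bash
python3 -c "
from gate import *
o=robot.get_obs();print(o['wrist_torque'],o['ft_force'],o['joint_efforts'])"
python3 -m handwheel '[[[0,0,-3],[0,0,0],0.7],[[0,0,-6],[0,0,0],0.7],[[0,0,-6],[0,0,0],0.7]]'
python3 -c "
from gate import *
look('scene9');o=robot.get_obs();print(o['wrist_torque'])"
```

```text
[-0.51826126  2.78931987 -0.14768284] [-26.37279976  -3.20558709  51.96756326] [ -1.4992357  -17.92312682 -19.37467575   0.36324321  -6.5474546
  -0.12924969]
clock: 6.88
ee_pos: [0.5583, 0.1251, -0.0142]
eef_rot: [-3.139, 0.0, 1.535]
ft_force: [-9.8, 0.2, 20.3]
gripper_width: 0.0599
gate 0.71756643 sgn -0.4954059 ((8.973511695861816, 72.55035400390625), (30.45992088317871, 59.18247985839844), 50.70107650756836) max z 98.24609 minx -21.986652
6.925 [ 0.55826143  0.12509184 -0.01423723] [-9.69521135 -1.29111394 19.8753335 ]
[-0.12423239  1.09060195  0.02656491]
```

View pics/scene9c.png

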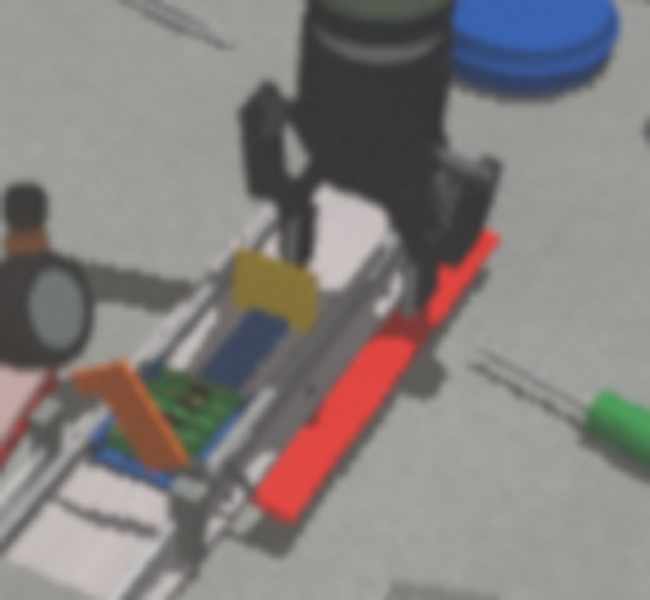

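```bash
python3 - <<'E'
from gate import *
def P(s,x,y,y0=0):
    u,v=310+x/5-.4,150+y/5-.4
    cc,d=ray(s,u,v);OO=O+Y*y0/1e3;t=((OO-cc)@Y)/(d@Y);p=cc+d*t-O;return np.array([p@X*1e3,p[2]*1e3])
for n,pts in (('scene3',[(67,428),(172,470),(170,502),(66,455)]),('scene9',[(125,362),(190,463),(158,470),(100,385),(75,375)]),('scene7',[(125,362),(190,463),(158,470),(100,385),(75,375)])):
    s=load(n);q=[P(s,*p) for p in pts];print(n,[a.round(1).tolist() for a in q],'angle',np.arctan2(*(q[0]-q[1])[::-1])-np.pi)
# bar end: project predicted end corner positions at y=20 for angles
s=load('scene9')
R0=np.array([75-42,59-46.])
for th in (0,.6,.7,.8,.9,.95):
    c,sn=np.cos(th),np.sin(th); out=[]
    for e in (-12,12):
        d=np.array([np.cos(.845),np.sin(.845)])*e
        v=R0+d; r=np.array([c*v[0]+sn*v[1],-sn*v[0]+c*v[1]])+[42,46]
        p=proj(s,W(r[0],20,r[1]));out.append((r.round(1).tolist(),((p-[310,150]+.4)*5).round(0).tolist()))
    print(th,out)
E
```

```text
scene3 [[-30.9, 43.3], [28.0, 44.1], [27.2, 21.8], [-31.8, 24.4]] angle -6.269745041959256
scene9 [[1.8, 102.2], [37.6, 53.7], [20.3, 40.2], [-12.0, 81.0], [-25.9, 81.0]] angle -0.9345442300987967
scene7 [[1.8, 102.2], [37.6, 53.7], [20.3, 40.2], [-12.0, 81.0], [-25.9, 81.0]] angle -0.9345442300987967
0 [([67.0, 50.0], [264.0, 465.0]), ([83.0, 68.0], [296.0, 450.0])]
0.6 [([64.9, 35.2], [259.0, 485.0]), ([88.2, 41.0], [303.0, 494.0])]
0.7 [([63.7, 32.9], [257.0, 488.0]), ([87.5, 36.4], [301.0, 501.0])]
0.8 [([62.3, 30.8], [254.0, 490.0]), ([86.3, 31.9], [298.0, 506.0])]
0.9 [([60.7, 28.9], [251.0, 491.0]), ([84.7, 27.6], [295.0, 511.0])]
0.95 [([59.8, 28.0], [249.0, 492.0]), ([83.7, 25.5], [293.0, 514.0])]
```

The gate's leaf edge reads 0.93 rad and the bar's end corner fits about 0.95, so the gate is on its stop. That explains the force peak. I'll ease up to take the load off the stop.

```bash
python3 -m handwheel '[[[0,0,-2],[0,0,0],0.7],[[0,0,-4],[0,0,0],0.7],[[0,0,-4],[0,0,0],0.7]]'
python3 -c "
from gate import *
look('scene10');o=robot.get_obs();print(o['wrist_torque'])"
```

```text
clock: 7.3
ee_pos: [0.5594, 0.1251, -0.0119]
eef_rot: [-3.141, -0.0, 1.535]
ft_force: [-1.9, 0.7, 6.1]
gripper_width: 0.0597
gate 0.6387591 sgn -0.47865066 ((7.282123565673828, 68.79601287841797), (29.369773864746094, 61.681034088134766), 54.62521743774414) max z 93.77785 minx -24.83686
7.35 [ 0.55929887  0.1250752  -0.01201608] [-2.6813886  -0.4199513   7.16837477]
[0.01496978 0.20326976 0.05158258]
```

View pics/scene10c.png

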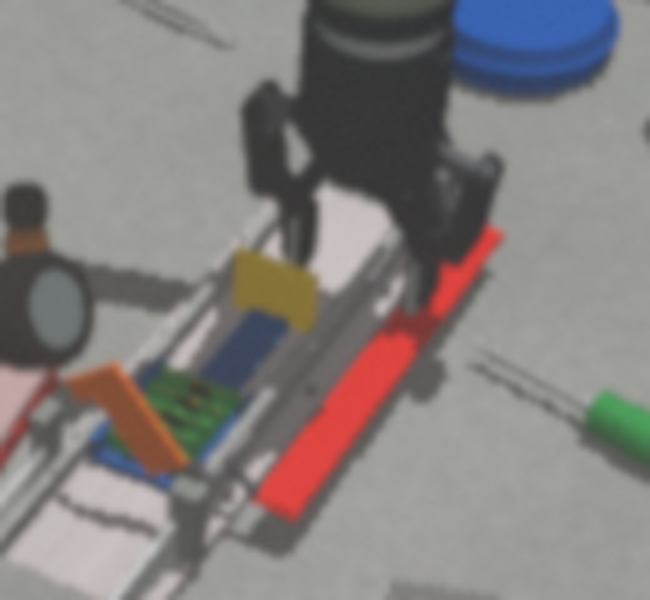

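```bash
python3 -m handwheel '[[[0,0,2],[0,0,0],0.7],[[0,0,2],[0,0,0],0.7],[[-4,0,2],[0,0,0],0.7],[[-8,0,2],[0,0,0],0.7]]'
python3 -c "
from gate import *
look('scene11');o=robot.get_obs();print(o['wrist_torque'])"
```

```text
clock: 7.85
ee_pos: [0.5602, 0.1183, -0.0138]
eef_rot: [3.14, -0.002, 1.535]
ft_force: [0.0, 3.4, 5.3]
gripper_width: 0.0597
gate 0.75483936 sgn -0.49906644 ((7.79127311706543, 68.7548599243164), (31.288978576660156, 58.88541030883789), 42.3365592956543) max z 98.24609 minx -21.986652
7.9 [ 0.56021043  0.11767298 -0.01378687] [0.85903686 3.12246003 5.59145545]
[ 0.64776573 -0.20382023  0.0919356 ]
```

View pics/scene11c.png

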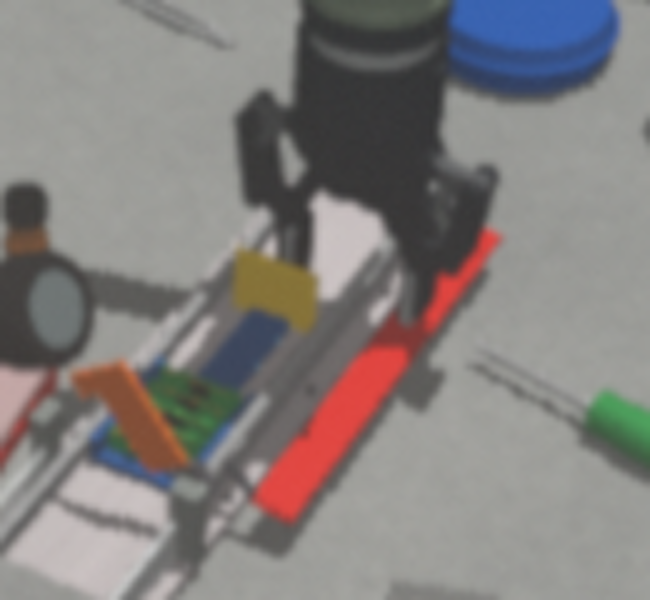

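The gate is held open near 0.93 at about 5.5 N, so I'll start pushing.

```bash
python3 -m handwheel '[[[-8,0,0],[0,0,0],0.7],[[-16,0,0],[0,0,0],0.7],[[-24,0,0],[0,0,0],0.7],[[-32,0,0],[0,0,0],0.7],[[-40,0,0],[0,0,0],0.7]]'
python3 -c "
from gate import *
look('scene12');o=robot.get_obs();print(o['wrist_torque'])"
```

```text
clock: 8.52
ee_pos: [0.5587, 0.0778, -0.0138]
eef_rot: [3.14, -0.002, 1.534]
ft_force: [-0.6, 6.1, 4.9]
gripper_width: 0.0598
gate 0.7786245 sgn -0.4999541 ((7.585762023925781, 68.63095092773438), (29.853364944458008, 59.2509880065918), 43.35533142089844) max z 98.24609 minx -21.986652
8.575 [ 0.55868033  0.07675788 -0.01378633] [1.16467354 3.22689538 5.01275793]
[ 0.62846683 -0.26904888  0.08600832]
```

View pics/scene12c.png

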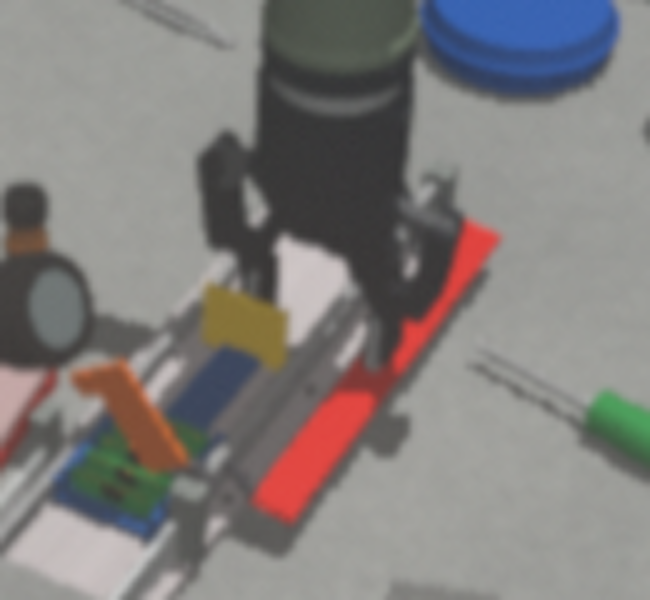

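```bash
python3 -m handwheel '[[[-8,0,0],[0,0,0],0.7],[[-16,0,0],[0,0,0],0.7],[[-24,0,0],[0,0,0],0.7],[[-32,0,0],[0,0,0],0.7],[[-40,0,0],[0,0,0],0.7]]'
python3 -c "
from gate import *
look('scene13');o=robot.get_obs();print(o['wrist_torque'])"
```

```text
clock: 9.2
ee_pos: [0.5571, 0.0379, -0.0138]
eef_rot: [3.141, -0.002, 1.534]
ft_force: [1.1, 7.1, 6.0]
gripper_width: 0.0599
gate 0.80545133 sgn -0.49959794 ((7.616884231567383, 69.48948669433594), (29.160425186157227, 58.95218276977539), 45.39427947998047) max z 95.05047 minx -21.986652
9.25 [ 0.55705232  0.03687925 -0.01382055] [1.37102202 3.63827432 5.60991416]
[ 0.65983637 -0.24111699  0.09505682]
```

View pics/scene13c.png

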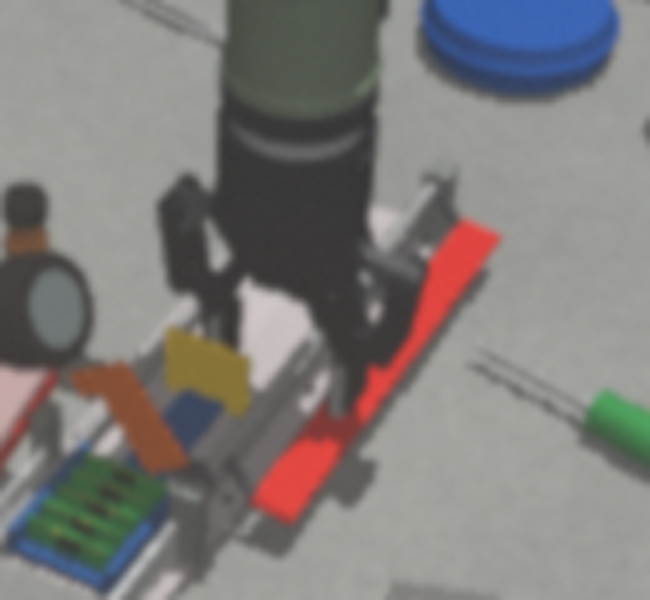

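```bash
python3 - <<'E'
from gate import *
for n,p in (('scene11',[(235,250),(318,281)]),('scene13',[(166,328),(249,360)])):
    s=load(n)
    for x,y in p:
        q=onz(s,310+x/5-.4,150+y/5-.4,.05)-O;print(n,q@X*1e3,q@Y*1e3)
E
```

```text
scene11 -20.686290657683454 153.63580165168835
scene11 28.17729474513038 153.26014493096403
scene13 -21.67112583976239 81.81521690609254
scene13 25.88980045292171 81.82908413339881
```

```bash
python3 -m handwheel '[[[-7,0,0],[0,0,0],0.7],[[-13,0,0],[0,0,0],0.7],[[-17,0,0],[0,0,0],0.7],[[-19,0,0],[0,0,0],0.7],[[-21,0,0],[0,0,0],0.7]]'
```

```text
clock: 9.88
ee_pos: [0.5562, 0.0171, -0.0138]
eef_rot: [3.141, -0.002, 1.534]
ft_force: [0.5, 6.6, 5.4]
gripper_width: 0.0599
```

```bash
python3 -m handwheel '[[[-1,0,0],[0,0,0],0.7],[[-2,0,0],[0,0,0],0.7]]'
python3 -c "
from gate import *
look('scene14')"
```

```text
clock: 10.12
ee_pos: [0.5561, 0.0154, -0.0138]
eef_rot: [3.141, -0.003, 1.534]
ft_force: [1.4, 8.8, 5.4]
gripper_width: 0.0601
gate 0.77794725 sgn -0.49994448 ((9.026915550231934, 71.41259765625), (31.204132080078125, 59.61919021606445), 48.20564651489258) max z 95.05047 minx -21.986652
10.175 [ 0.55616241  0.01539091 -0.01381849] [1.5866772  7.09095214 6.35681936]
```

View pics/scene14c.png

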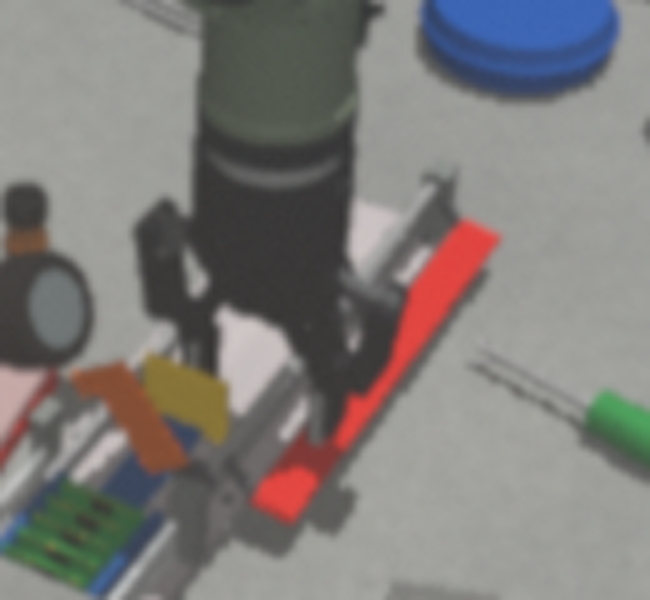

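```bash
python3 -m handwheel '[[[-1,0,0],[0,0,0],0.7],[[-2,0,0],[0,0,0],0.7],[[-3,0,0],[0,0,0],0.7],[[-3,0,0],[0,0,0],0.7]]'
python3 -c "
from gate import *
look('scene15')"
```

```text
clock: 10.68
ee_pos: [0.556, 0.0154, -0.0138]
eef_rot: [3.141, -0.008, 1.532]
ft_force: [2.4, 15.2, 6.4]
gripper_width: 0.0599
gate 0.81074995 sgn -0.49935743 ((8.603919982910156, 70.49020385742188), (31.97159767150879, 58.95218276977539), 45.394283294677734) max z 95.05047 minx -21.986652
10.725 [ 0.55600817  0.01537867 -0.01376892] [ 2.02195034 15.52039167  6.35664651]
```

View pics/scene15c.png

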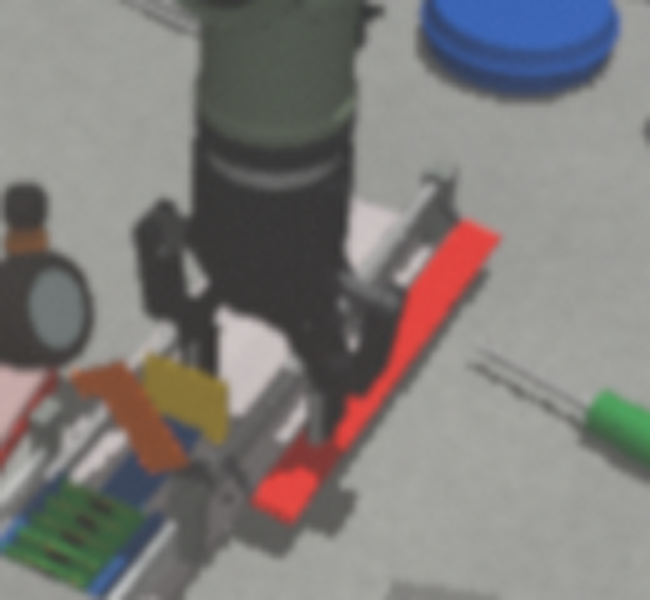

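The force rises to 15 N with no further movement, so the tray is home on the stop. I'll back off from the plate first, then lift.

```bash
python3 -m handwheel '[[[5,0,0],[0,0,0],0.7],[[11,0,0],[0,0,0],0.7],[[14,0,-8],[0,0,0],0.7],[[14,0,-18],[0,0,0],0.7],[[14,0,-28],[0,0,0],0.7]]'
python3 -m handwheel '[[[0,0,-20],[0,0,0],0.7],[[0,0,-50],[0,0,0],0.7],[[10,0,-90],[0,0,0],0.7],[[30,0,-130],[0,0,0],0.7],[[60,0,-160],[0,0,0],0.7]]'
python3 -m handwheel '[[[40,-20,-20],[0,0,0],0.7],[[80,-40,-40],[0,0,0],0.7],[[110,-60,-40],[0,0,0],0.7],[[110,-60,-40],[0,0,0],0.7]]'
python3 -c "
from gate import *
look('scene16');s=snap('top','top16');w=snap('wrist','wrist16')
cv2.imwrite('pics/t16c.png',cv2.resize(s['img'][125:215,255:405,::-1],None,fx=5.3,fy=5.3,interpolation=cv2.INTER_CUBIC))
cv2.imwrite('pics/s16d.png',cv2.resize(load('scene16')['img'][170:300,290:440,::-1],None,fx=4.5,fy=4.5,interpolation=cv2.INTER_CUBIC))"
```

```text
clock: 11.35
ee_pos: [0.5546, 0.0253, 0.014]
eef_rot: [-3.138, -0.001, 1.535]
ft_force: [-1.7, 0.0, 0.0]
gripper_width: 0.0594
clock: 11.98
ee_pos: [0.5584, 0.085, 0.1762]
eef_rot: [3.141, -0.0, 1.533]
ft_force: [0.5, -0.2, -0.9]
gripper_width: 0.0601
clock: 12.48
ee_pos: [0.5005, 0.1989, 0.2144]
eef_rot: [-3.141, -0.0, 1.539]
ft_force: [1.0, 1.6, 0.0]
gripper_width: 0.0597
gate 0.09598263 sgn 0.09539422 ((-1.0963191986083984, 33.621971130371094), (54.60822296142578, 26.404306411743164), 10.436990737915039) max z 44.174435 minx -28.178223
12.525 [0.50129277 0.19762523 0.21407402] [ 0.24853141 -1.36365561  0.27012567]
```

View pics/s16d.png

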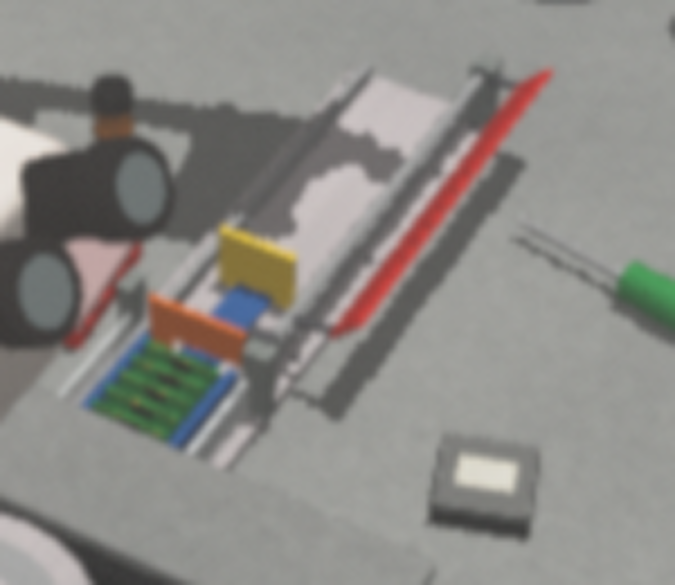

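View pics/t16c.png

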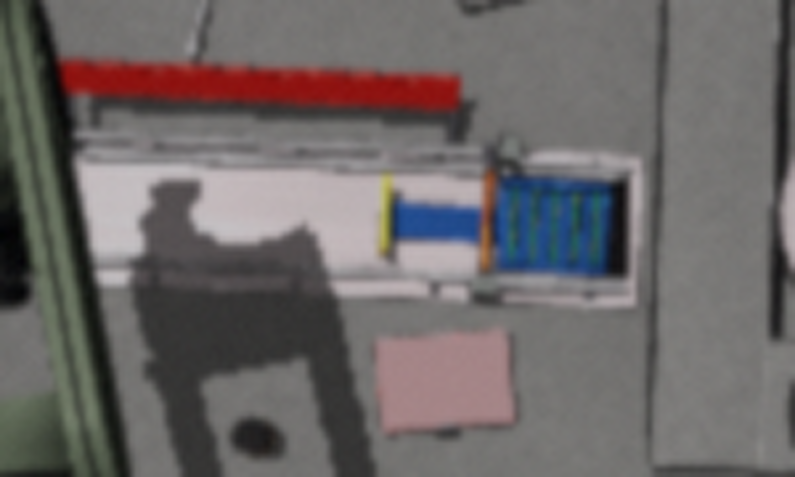

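View pics/wrist16.png

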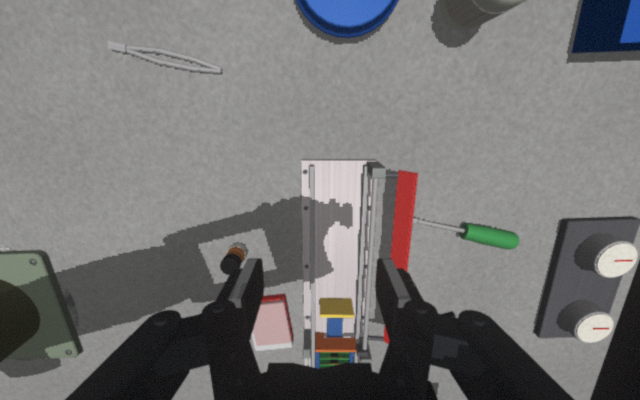

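```bash
python3 - <<'E'
from gate import *
s=load('top16')
for n,x,y,z in (('plate',388,175,.05),('plate',383,252,.05),('rack front',610,180,.032),('rack front',608,272,.032)):
    q=onz(s,255+x/5.3-.4,125+y/5.3-.4,z)-O;print(n,q@X*1e3,q@Y*1e3)
o=robot.get_obs();print(o['clock'],o['ft_force'],np.abs(o['joint_vel']).max())
print(robot.hand_in())
E
```

```text
plate 25.348750257433853 63.171610490355455
plate -23.133357714980118 64.1713716912807
rack front 30.66470963633506 -77.0397372646675
rack front -27.732522458667244 -77.94858337353593
12.625 [-0.62211856  0.15760843 -0.85962143] 0.0154329320028248
the job is handed in; nothing more can be done
None
```

The tray is home against the end stop and the gate closed by itself behind the rack. I handed the job in at 12.6 s of the 45 s allowed.

I used the tray in the track, whose rack measured 59 × 70 mm. The loose tray on the table is larger and was left alone. One fingertip held the gate open at about 0.93 rad. The other pushed the yellow plate about 95 mm. At the stop the push force rose to 15 N with no further motion. I then backed off the plate and lifted.

**Last checks:**
- **Tray:** the rack front measured about station y = -77 to -78 mm, with the stop at -79. The plate measured about 64 mm at its middle, where 63.5 mm is expected at home. Both are within calibration error.
- **Gate and bar:** both look shut, as at the start. My colour-based angle reading for the closed gate came out at 0.10 rad, but that fit is crude: while the gate was open it read about 0.75, against 0.93 along the leaf's edge.
- **Surroundings:** the bystanders look unmoved. The force reading was about zero, with the arm clear of everything.

**Things that disagreed or went less than cleanly:**
- **Force peak:** while setting the press I ran the bar against the gate's stop, and the fingertip force reached about 67 N vertically and 32 N sideways, roughly 74 N in all. That is under the 120 N wrist limit. I eased it to about 6 N before pushing.
- **Fingertip height:** at this opening the fingertips triangulated about 31 mm above the reported TCP, more than the description suggests. I set the press height from pictures and force instead.

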